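# Bring the spring scale down to its mark with weights

### The job

On the spring scale with the clear draught roof, make up the load: take the small steel weights from the wooden tray and set them gently, one at a time, upright in the pan beside the sample jar, until the pan has sunk so far that its pointer rests at the black band on the white post, and then stop. Let the pan settle after each weight; leave any small weights not needed, and the one stout, heavier weight, standing in the tray. Do not knock the roof or the things standing about.

Things in the scene. Friction and masses are not known exactly. Their poses are not given: they have to be found in the camera images.
- scale: spring scale, fixed to the table: grey base 200 mm deep (x), 190 mm wide (y), 40 mm tall, the sprung pan above it. Origin: underside centre of the base; its open front, from which it is loaded, faces its own -x (roughly to the robot), z up. A slim white upright post (10 mm square, top 135 mm above the table) stands beside the pan at x = +50 mm, y = -102 mm.
- shield: clear roof over the scale, fixed: underside 300 mm above the table, 5 mm thick, x from -60 to +100 mm, y +/-100 mm (origin and axes as the scale's), on two posts at its rear corners (x = +93 mm, y = +/-94 mm); front and sides open. It leaves no room for an upright gripper over the pan: reach in from the front, the tool tilted about 40 degrees with its body back towards the robot.
- pan: flat steel pan of the scale, 110 mm (x) by 170 mm (y), rim 5 mm above its floor. Origin: centre of the floor, axes as the scale's. It only moves straight down, about 12 mm for each small weight (spring 0.12 N/mm, travel 70 mm), and takes about a second to settle; its floor starts 96 to 106 mm above the table.
- pan_front (a point): middle of the free strip of the pan's floor in front of the jar, at x = -25 mm, y = 0 of the pan; axes as the pan's. Three weights fit in a row here, at y = -52, 0 and +52 mm.
- jar (a point): amber sample jar fixed on the pan, 36 mm across (its clip 42 mm), 62 mm tall with its black cap; this point is under its centre, on the pan's floor at x = +33 mm, y = 0. Its contents and the height of the black band differ from time to time, and so one or two small weights are needed.
- pointer (a point): tip of the thin pointer that sticks out of the pan's side towards the white post, level with the pan's floor; it moves with the pan
- mark (a point): centre of the black band (a collar 14 mm tall round the white post of the scale), set anywhere from 75 to 85 mm above the table and then staying there. z up. The pointer starts 12 to 30 mm above it.
- tray: shallow wooden tray, fixed, 90 mm (x) by 240 mm (y), on a 20 mm plinth: its floor 25 mm and its rim 32 mm above the table, walls 5 mm thick. Origin: underside centre; z up. The four weights stand in it in a row along its y, about 58 mm apart, in any order.
- weight1_center (a point): plain steel knobbed weight, one of three alike, 150 g: a round foot 32 mm across and 14 mm tall carrying an upright round handle 18 mm across that ends 54 mm above its underside. This point is its centre, 27 mm above its underside; z is its upright axis. The best grip is on the handle, about 15 mm above this point.
- weight2_center (a point): plain steel knobbed weight, one of three alike, 150 g: a round foot 32 mm across and 14 mm tall carrying an upright round handle 18 mm across that ends 54 mm above its underside. This point is its centre, 27 mm above its underside; z is its upright axis. The best grip is on the handle, about 15 mm above this point.
- weight3_center (a point): plain steel knobbed weight, one of three alike, 150 g: a round foot 32 mm across and 14 mm tall carrying an upright round handle 18 mm across that ends 54 mm above its underside. This point is its centre, 27 mm above its underside; z is its upright axis. The best grip is on the handle, about 15 mm above this point.
- big_weight_center (a point): the one stout steel weight, 350 g: stouter but a little shorter, foot 44 mm across, handle 28 mm across, 50 mm tall; too heavy for this job, leave it standing. This point is its centre, 25 mm above its underside.
- pill_jar: small amber glass jar with black cap, 32 mm across, 48 mm tall; may stand between scale and tray; bystander, origin under its centre
- amber_bottle: amber bottle, 52 mm across, 120 mm tall; bystander, origin under its centre
- clear_bottle: clear bottle with white cap, 60 mm across, 110 mm tall; bystander, origin under its centre
- mortar: white ceramic bowl, 90 mm across, 50 mm tall; bystander, origin under its centre
- spoon: steel spoon lying flat, 150 mm long; bystander, origin under its centre (at its middle)
- beaker: glass beaker, 60 mm across, 80 mm tall; bystander, origin under its centre
- tablet_tin: low aluminium tin, 56 mm across, 35 mm tall; bystander, origin under its centre
There are look-alikes about, which are no part of the job. What is shaped like the part that bears weight2_center but green or purple is not meant.

How it is judged (in metres and radians):
On the way:
1. a first small weight stands in the pan, let go ((((x of weight1_center in the frame of pan between -0.055 and 0.055 m and y of weight1_center in the frame of pan between -0.085 and 0.085 m and z of weight1_center in the frame of pan between 0.018 and 0.036 m and angle between weight1_center's own z axis and vertical below 0.2 rad) and not (contact force between weight1 and the fingers above 0.05 N)) or ((x of weight2_center in the frame of pan between -0.055 and 0.055 m and y of weight2_center in the frame of pan between -0.085 and 0.085 m and z of weight2_center in the frame of pan between 0.018 and 0.036 m and angle between weight2_center's own z axis and vertical below 0.2 rad) and not (contact force between weight2 and the fingers above 0.05 N)) or ((x of weight3_center in the frame of pan between -0.055 and 0.055 m and y of weight3_center in the frame of pan between -0.085 and 0.085 m and z of weight3_center in the frame of pan between 0.018 and 0.036 m and angle between weight3_center's own z axis and vertical below 0.2 rad) and not (contact force between weight3 and the fingers above 0.05 N)))), for 0.2 s.
At the end, for the whole second after the job is handed in: The pointer rests at the black band (within 9 mm of its middle), the pan at rest, and every small weight stands upright (within 11 degrees) either in the pan or in the tray; the big weight stands in the tray (z of pointer in the frame of mark between -0.009 and 0.009 m and linear speed of pan below 0.01 m/s and ((x of weight1_center in the frame of pan between -0.055 and 0.055 m and y of weight1_center in the frame of pan between -0.085 and 0.085 m and z of weight1_center in the frame of pan between 0.018 and 0.036 m and angle between weight1_center's own z axis and vertical below 0.2 rad) or (x of weight1_center in the frame of tray between -0.05 and 0.05 m and y of weight1_center in the frame of tray between -0.12 and 0.12 m and height (world z) of weight1_center below 0.065 m and angle between weight1_center's own z axis and vertical below 0.2 rad)) and ((x of weight2_center in the frame of pan between -0.055 and 0.055 m and y of weight2_center in the frame of pan between -0.085 and 0.085 m and z of weight2_center in the frame of pan between 0.018 and 0.036 m and angle between weight2_center's own z axis and vertical below 0.2 rad) or (x of weight2_center in the frame of tray between -0.05 and 0.05 m and y of weight2_center in the frame of tray between -0.12 and 0.12 m and height (world z) of weight2_center below 0.065 m and angle between weight2_center's own z axis and vertical below 0.2 rad)) and ((x of weight3_center in the frame of pan between -0.055 and 0.055 m and y of weight3_center in the frame of pan between -0.085 and 0.085 m and z of weight3_center in the frame of pan between 0.018 and 0.036 m and angle between weight3_center's own z axis and vertical below 0.2 rad) or (x of weight3_center in the frame of tray between -0.05 and 0.05 m and y of weight3_center in the frame of tray between -0.12 and 0.12 m and height (world z) of weight3_center below 0.065 m and angle between weight3_center's own z axis and vertical below 0.2 rad)) and x of big_weight_center in the frame of tray between -0.05 and 0.05 m and y of big_weight_center in the frame of tray between -0.12 and 0.12 m and height (world z) of big_weight_center below 0.065 m and angle between big_weight_center's own z axis and vertical below 0.2 rad); the robot touches nothing.
It fails at once if two small weights are handled at once (contact force between each of weight1, weight2 and the fingers above 0.5 N or contact force between each of weight1, weight3 and the fingers above 0.5 N or contact force between each of weight2, weight3 and the fingers above 0.5 N).
It fails at once if a weight is dropped or pressed hard on the pan (over 8 N, or the pan driven down faster than 0.2 m/s) (linear speed of pan above 0.2 m/s or contact force between any of weight1, weight2, weight3 and pan above 8 N).
It fails at once if the robot knocks the shield (over 10 N) (contact force between any of the arm, the fingers and shield above 10 N).
It fails at once if the big weight is moved by more than 40 mm (distance of big_weight_center from where it was at the start of the episode above 0.04 m).
It fails at once if a bystander is moved by more than 40 mm (distance of any of pill_jar, amber_bottle, clear_bottle, mortar, spoon, beaker, tablet_tin from where it was at the start of the episode above 0.04 m).
It also fails if it takes over 72 s, if anything falls off the work surface, if the arm or the gripper's body presses on something with over 40 N, if the wrist force passes 120 N, or if a joint passes its speed limit or range.

### The arm

A 6-joint arm with a two-finger parallel gripper is mounted at the origin on the work surface. World frame = base frame: x ahead of the robot, y to its left, z up, the work surface at z = 0. Lengths are in mm, angles in degrees, forces in N, time in s.
With the tool pointing down it reaches from about 325 to 925 mm from the base axis. Payload 3.1 kg.
Tool frame: the origin (TCP) lies at the very end of the fingers, on their centre line; the grasp point (between the pads) lies grasp_offset behind it (grasp_offset is the distance from the TCP to the grasp point, in mm); z points along the fingers, x is the direction in which the jaws open and shut, and the axes are right-handed (so a half turn about z gives the same grasp; the last joint's range is limited). The gripper opens to 85 mm and grips with 20 to 120 N. Pads are 22 mm wide; open, the fingers measure 114 mm over their backs; the gripper's body (76 mm by 85 mm) begins 54 mm behind the grasp point. The pads swing forward as they close: fully open they stand 13 mm farther back than shut.
Start: joints at [67.082, 12.427, 92.441, -0, 75.132, -6.429], TCP at [177.383, 599.312, 231.3] pointing down, gripper open.
Joint ranges: [-157.48, 157.48], [-44.54, 120.13], [17.64, 146.25], [-64.5, 244.5], [7.68, 150.69], [-147.95, 147.95]. Speed limits (degrees/s): [159.86, 159.86, 180, 180, 180, 180].

### API

Orientations are given as [roll, pitch, yaw] about the fixed x, y, z axes, in that order (R = Rz(yaw) Ry(pitch) Rx(roll)).
In Python, from station import * gives the robot as it stands. Calls block until the motion is done:
- goto(position, orientation): joint-space move of the TCP to a pose.
- move_l(position, attitude=None, speed=150): straight line of the TCP; attitude=None keeps the orientation; speed is the mean speed in mm/s.
- move_j(angles): joint-space move.
- grip(opening, squeeze=None): finger opening in mm; squeeze is the grip in N (None keeps the last); returns when the fingers have stopped.
- wait(seconds).
- solve_ik(position, orientation): joint angles nearest the present ones, or None.
- get_obs(): the state.
- get_image(name): name is "scene" or "side" or "wrist"; returns the picture (420x560x3 uint8, red, green, blue); there is no depth.
- get_calibration(name): a dict with "fx", "fy", "cx", "cy" (pixels), "R" (3x3) and "t" (3): a world point X has camera coordinates R X + t; the wrist camera has in their place "mount" (4x4, takes a point from camera to tool coordinates, whose origin is the TCP and whose axes are the tool frame's). Camera axes: x right, y down, z forward; pixel columns grow to the right and rows downward; lengths in mm; the calibration is good to about 2 mm. A picture is of the moment at which its call begins: read the wrist's pose just before it. get_calibration takes no time and is no camera call.
A pose or a line that the arm cannot do raises Unreachable and nothing moves.
- sign_off(): hands the job in, once; it reports no verdict.
Trained networks look in the newest picture that a camera, given by its name, has taken for a name from the list of things; names that differ only in an ending like _2 or _b are one class to them, and where a whole thing is asked for, a point or a joint stands for the part that bears it (a point fixed in the world has none). Each returns a list of dicts, best first, with "score" (0 to 1); they miss things now and then, are a little off and sometimes report something else, mostly with a low value. They report only what shows in the picture. A call takes as long as a camera call. They do not tell look-alikes from the thing itself.
- spot_in(name, camera): "extent" ([centre column, centre row, width, height] in pixels, round what is visible of it).
- regions_of(name, camera): "region" (420x560 bool, what is visible of it) and "extent" ([centre column, centre row, width, height] in pixels, round what is visible of it).
The state is a dict: "t": time; "joint_pos": joint angles; "qvel": joint speeds; "effort": joint torques, N m; "tcp_pos": TCP position; "ee_rot": TCP orientation; "wrist_force": force on the tool from outside, world axes, zero at the start; "moment": the same for the moment, N m; "grip_width": finger opening in mm.
Only numpy, scipy, OpenCV 4.12 (cv2) and the standard library are available. Lean on these libraries where they do the work, as an engineer would, in place of code of your own. Each camera call takes 0.05 s, during which the arm holds its last target. There are 200 camera calls.

## Working session

There is one attempt and no reset: what is moved stays moved. The work goes in short steps, each a Python script; the robot and the scene stay as the last script left them, time stands still between calls to the robot, and variables do not carry over. Pictures are saved under pics/ and viewed, about 8 in all and at most 12, crops included, and the job is handed in when it is done.

```bash
mkdir -p pics
cat > h.py <<'E'
from station import *
import numpy as np, cv2
def save(im,n): cv2.imwrite('pics/'+n,cv2.cvtColor(np.ascontiguousarray(im),cv2.COLOR_RGB2BGR))
def cam(c,T=None):
    k=get_calibration(c)
    K=np.array([[k['fx'],0,k['cx']],[0,k['fy'],k['cy']],[0,0,1]])
    if 'R' in k and c!='wrist': return K,np.array(k['R']),np.array(k['t'])
    M=T@np.array(k['mount']); R=M[:3,:3].T
    return K,R,-R@M[:3,3]
def ray_z(C,u,v,z):
    K,R,t=C; o=-R.T@t; d=R.T@np.linalg.solve(K,[u,v,1]); return o+d*(z-o[2])/d[2]
def proj(C,X):
    K,R,t=C; p=K@(R@np.array(X)+t); return p[:2]/p[2]
E
python3 - <<'E'
from h import *
a=get_image('scene');b=get_image('side')
save(a,'scene.png');save(b,'side.png')
for c in('scene','side'):
    C=cam(c);print(c,'cam at',(-C[1].T@C[2]).round())
    for n,z in [('weight1_center',45),('big_weight_center',45),('tray',28),('pan',100),('jar',130),('scale',30),('mark',80),('pointer',100),('pill_jar',24)]:
        for d in spot_in(n,c)[:5]:
            e=d['extent'];print(n,round(d['score'],2),np.round(e),ray_z(C,e[0],e[1],z).round())
print(get_obs())
E
```

```text
scene cam at [1656. -156.  822.]
weight1_center 0.44 [217. 226.  12.  22.] [ 577. -190.   45.]
big_weight_center 0.67 [237. 227.  12.  22.] [ 588. -132.   45.]
tray 0.61 [206. 237.  88.  34.] [ 606. -223.   28.]
tray 0.38 [357. 260.  23.  40.] [752. 185.  28.]
tray 0.27 [273. 200.  17.  27.] [429.  -8.  28.]
pan 0.97 [347. 195.  58.  30.] [533. 204. 100.]
jar 0.71 [345. 195.  58.  28.] [579. 185. 130.]
scale 0.55 [348. 181.  86. 122.] [334. 268.  30.]
pointer 0.58 [346. 195.  56.  30.] [533. 202. 100.]
pill_jar 0.69 [282. 235.  15.  23.] [613.  -5.  24.]
side cam at [  24. -801.  777.]
weight1_center 0.5 [336. 253.  12.  21.] [ 587. -191.   45.]
weight1_center 0.32 [242. 175.  54.  46.] [571. 277.  45.]
big_weight_center 0.63 [325. 239.  15.  22.] [ 596. -131.   45.]
tray 0.58 [345. 271.  81.  70.] [ 578. -240.   28.]
pan 0.78 [242. 174.  49.  40.] [530. 200. 100.]
jar 0.96 [239. 173.  49.  41.] [502. 164. 130.]
scale 0.77 [245. 159.  80. 129.] [642. 391.  30.]
pointer 0.85 [243. 173.  47.  41.] [536. 204. 100.]
pill_jar 0.46 [303. 218.  13.  19.] [620.   1.  24.]
pill_jar 0.33 [335. 253.  15.  21.] [ 600. -172.   24.]
{'t': 1.0, 'joint_pos': array([ 6.70817696e+01,  1.24275937e+01,  9.24403897e+01, -9.44606579e-04,
        7.51314146e+01, -6.42846045e+00]), 'qvel': array([-0.06816604, -0.05094673,  0.00189038, -0.03541041,  0.04941669,
       -0.099025  ]), 'effort': array([-7.09066990e-04, -3.96897554e+01, -3.04267609e+01, -1.83824291e-04,
        7.29020612e-04, -1.35680747e-07]), 'tcp_pos': array([177.39216195, 599.31699618, 231.30441776]), 'ee_rot': array([ 1.79999025e+02, -4.96032386e-04,  7.35104724e+01]), 'wrist_force': array([ 0.47363131, -0.17436886,  0.18716428]), 'moment': array([ 0.0274698 ,  0.03020763, -0.00634492]), 'grip_width': 85.27992353171155}
```

Run:
```python
import cv2
a=cv2.imread('pics/scene.png')[100:280,140:410];b=cv2.imread('pics/side.png')[80:320,190:410]
cv2.imwrite('pics/sc_crop.png',cv2.resize(a,(810*800//810,533),interpolation=cv2.INTER_CUBIC))
cv2.imwrite('pics/si_crop.png',cv2.resize(b,(550,600),interpolation=cv2.INTER_CUBIC))
```

```text
(no output)
```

View pics/sc_crop.png

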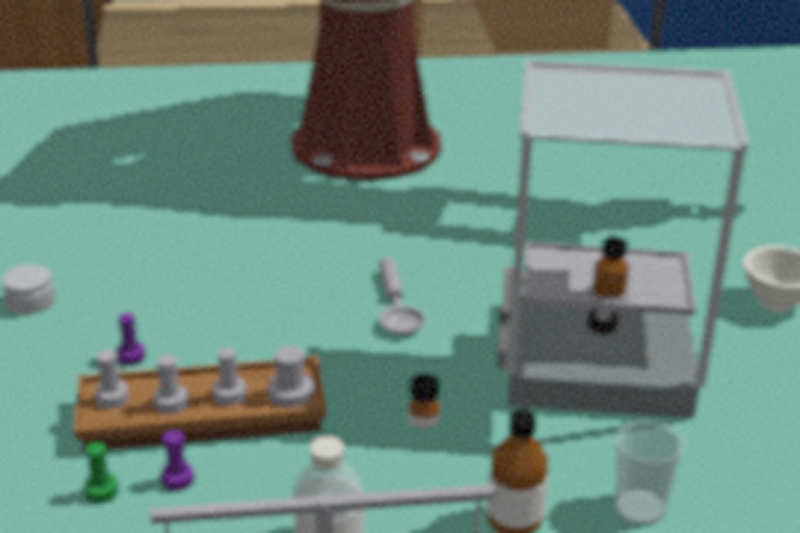

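View pics/si_crop.png

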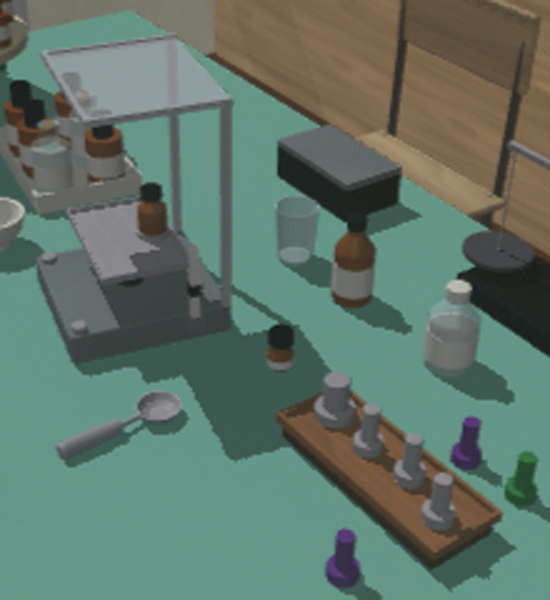

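Run:
```python
from h import *
from scipy.optimize import least_squares
S=cam('scene');D=cam('side')
s=lambda u,v:(140+u*270/800,100+v*180/533); d=lambda u,v:(190+u/2.5,80+v/2.5)
obs=[]
for p,q,X in [(S,s(525,65),(-60,-100,303)),(S,s(733,72),(-60,100,303)),(S,s(745,147),(100,100,303)),(S,s(523,140),(100,-100,303)),
 (D,d(42,52),(-60,100,303)),(D,d(80,122),(-60,-100,303)),(D,d(230,100),(100,-100,303)),(D,d(178,37),(100,100,303)),
 (S,s(512,378),(100,-95,40)),(S,s(697,382),(100,95,40)),(D,d(38,258),(-100,95,40)),(D,d(72,335),(-100,-95,40)),(D,d(230,305),(100,-95,40))]:
    obs.append((p,q,np.array(X,float)))
def W(p,X):
    c,n=np.cos(p[2]),np.sin(p[2]);return np.array([p[0]+c*X[0]-n*X[1],p[1]+n*X[0]+c*X[1],X[2]])
f=lambda p:np.concatenate([proj(C,W(p,X))-q for C,q,X in obs])
r=least_squares(f,[530,200,0],loss='soft_l1');print('scale',r.x[:2],np.degrees(r.x[2]));print(f(r.x).reshape(-1,2).round(1).tolist())
for a,b,z in [((108,357),(442,480),79),((167,362),(413,440),79),((227,355),(372,410),79),((290,353),(337,380),75)]:
    print('w',ray_z(S,*s(*a),z).round(),ray_z(D,*d(*b),z).round())
for n,C,q,z in [('purpleS',S,s(125,318),54),('purpleD',D,d(345,535),54),('pill',S,s(425,380),48),('pillD',D,d(281,332),48),('ambD',D,d(357,222),120),('ambS',S,s(523,415),120)]:print(n,ray_z(C,*q,z).round())
for q in [(80,378),(320,362),(78,432),(325,418)]:print('trayS',ray_z(S,*s(*q),32).round())
for q in [(282,418),(335,393),(435,553),(497,515)]:print('trayD',ray_z(D,*d(*q),32).round())
k=get_calibration('wrist');print(np.array(k['mount']).round(2),k['fx']);print({x:y for x,y in globals().items() if x=='grasp_offset'})
```

```text
scale [525.97140937 201.58138287] -13.038095157975782
[[0.3, -0.2], [-0.9, 1.4], [0.9, 0.6], [-1.0, -1.8], [0.4, 0.2], [1.7, 0.5], [0.8, 0.4], [-1.3, -0.7], [-1.1, -1.4], [1.3, 2.1], [-1.7, -1.9], [-1.9, 0.4], [0.0, -1.0]]
w [ 588. -303.   79.] [ 579. -309.   79.]
w [ 602. -247.   79.] [ 593. -252.   79.]
w [ 596. -191.   79.] [ 588. -196.   79.]
w [ 593. -130.   75.] [ 591. -135.   75.]
purpleS [ 484. -295.   54.]
purpleD [ 478. -296.   54.]
pill [614.   0.  48.]
pillD [612.  -5.  48.]
ambD [760.  49. 120.]
ambS [770.  63. 120.]
trayS [ 555. -338.   32.]
trayS [551. -99.  32.]
trayS [ 642. -333.   32.]
trayS [ 644. -100.   32.]
trayD [ 538. -113.   32.]
trayD [ 610. -111.   32.]
trayD [ 547. -343.   32.]
trayD [ 629. -340.   32.]
[[ 1.0000e+00  0.0000e+00 -0.0000e+00  6.0000e-02]
 [-0.0000e+00  9.5000e-01  3.0000e-01 -7.6790e+01]
 [ 0.0000e+00 -3.0000e-01  9.5000e-01 -1.4329e+02]
 [ 0.0000e+00  0.0000e+00  0.0000e+00  1.0000e+00]] 292.84533598725335
{'grasp_offset': 18.700000000000003}
```

```bash
cat >> h.py <<'E'
from scipy.spatial.transform import Rotation as Ro
from scipy.optimize import least_squares
GO=18.7
SC=np.array([526.,201.6]); SY=np.radians(-13.)
def att(phi,tilt=40):
    a=np.radians(phi);t=np.radians(tilt);h=np.array([np.cos(a),np.sin(a),0]);u=np.array([0,0,1.])
    y=h*np.cos(t)+u*np.sin(t);z=h*np.sin(t)-u*np.cos(t)
    return np.c_[np.cross(y,z),y,z]
def pose(g,phi,tilt=40):
    "grasp point -> (tcp position, rpy)"
    R=att(phi,tilt);return (np.array(g)+GO*R[:,2]).tolist(),Ro.from_matrix(R).as_euler('xyz',degrees=True).tolist()
def sw(x,y,z): c,s=np.cos(SY),np.sin(SY);return np.array([SC[0]+c*x-s*y,SC[1]+s*x+c*y,z])
def wcam():
    o=get_obs();T=np.eye(4);T[:3,:3]=Ro.from_euler('xyz',o['ee_rot'],degrees=True).as_matrix();T[:3,3]=o['tcp_pos']
    return cam('wrist',T)
E
python3 - <<'E'
from h import *
for n,g,p in [('ret',(150,330,350),67),('look',sw(-190,0,245),-13),('pl+',sw(-25,52,142),-13),('pl-',sw(-25,-52,142),-13),('out',sw(-160,0,190),-13),('w1',(583,-306,67),0),('w1b',(583,-306,67),-15),('w1up',(583,-306,200),-15),('w2',(597,-250,67),-10)]:
    q=solve_ik(*pose(g,p));print(n,None if q is None else np.round(q))
E
```

```text
ret None
look [ 48. -24. 134. -42.  57.  -9.]
pl+ [ 33.   5. 123. -54.  35.  -4.]
pl- [ 22.  -6. 133. -51.  28. -14.]
out [ 44. -17. 135. -47.  47.  -5.]
w1 None
w1b None
w1up [ -41.    3.  117.   36.   28. -144.]
w2 None
```

Run:
```python
from h import *
def po(g,p,t,f):
    P,_=pose(g,p,t);R=att(p,t)
    if f:R=R@np.diag([-1,-1,1.])
    return P,Ro.from_matrix(R).as_euler('xyz',degrees=True).tolist()
W=[('ret',(175,410,330),[67]),('look',sw(-170,0,245),[-13,0,21]),('pl+',sw(-25,52,142),[-13,0,21]),('pl0',sw(-25,0,142),[-13,0,21]),('pl-',sw(-25,-52,142),[-13,0,15]),('w1',(583,-306,67),[-28,-15,0]),('w2',(597,-250,67),[-23,-10,0]),('w2up',(597,-250,160),[-23,0])]
for n,g,ps in W:
  for p in ps:
    for t in (40,30):
      for f in (0,1):
        q=solve_ik(*po(g,p,t,f));print(n,p,t,f,None if q is None else np.round(q))
```

```text
ret 67 40 0 [  51.  -42.  134.   13.   49. -111.]
ret 67 40 1 [ 51. -42. 134.  13.  49.  69.]
ret 67 30 0 [  53.  -35.  128.    8.   58. -106.]
ret 67 30 1 [ 53. -35. 128.   8.  58.  74.]
look -13 40 0 [ 45. -23. 133. -42.  54. -11.]
look -13 40 1 None
look -13 30 0 [ 39. -22. 129. -28.  57. -25.]
look -13 30 1 None
look 0 40 0 [ 40. -30. 137. -35.  46. -31.]
look 0 40 1 None
look 0 30 0 [ 35. -27. 132. -22.  51. -45.]
look 0 30 1 [ 35. -27. 132. -22.  51. 135.]
look 21 40 0 [ 27. -38. 142.  -6.  37. -81.]
look 21 40 1 [ 27. -38. 142.  -6.  37.  99.]
look 21 30 0 [ 26. -32. 135.  -3.  47. -83.]
look 21 30 1 [ 26. -32. 135.  -3.  47.  97.]
pl+ -13 40 0 [ 33.   5. 123. -54.  35.  -4.]
pl+ -13 40 1 None
pl+ -13 30 0 [ 29.   5. 119. -33.  38. -25.]
pl+ -13 30 1 None
pl+ 0 40 0 [ 28.   1. 127. -49.  24. -21.]
pl+ 0 40 1 None
pl+ 0 30 0 [ 26.   2. 122. -25.  31. -46.]
pl+ 0 30 1 [ 26.   2. 122. -25.  31. 134.]
pl+ 21 40 0 [ 19.  -3. 130.   6.  13. -97.]
pl+ 21 40 1 [ 19.  -3. 130.   6.  13.  83.]
pl+ 21 30 0 [ 19.  -1. 124.   2.  26. -93.]
pl+ 21 30 1 [ 19.  -1. 124.   2.  26.  87.]
pl0 -1
[... 1410 characters left out ...]
 -31.   16.  116.   12.   19. -108.]
w2 -23 30 1 [-31.  16. 116.  12.  19.  72.]
w2 -10 40 0 None
w2 -10 40 1 [-36.  16. 121.  68.  18.   2.]
w2 -10 30 0 [ -34.   16.  115.   31.   24. -140.]
w2 -10 30 1 [-34.  16. 115.  31.  24.  40.]
w2 0 40 0 None
w2 0 40 1 [-40.  17. 119.  67.  26.  -6.]
w2 0 30 0 None
w2 0 30 1 [-37.  17. 114.  38.  29.  23.]
w2up -23 40 0 [ -31.    4.  120.   19.   16. -115.]
w2up -23 40 1 [-31.   4. 120.  19.  16.  65.]
w2up -23 30 0 [ -31.    7.  114.    8.   30. -103.]
w2up -23 30 1 [-31.   7. 114.   8.  30.  77.]
w2up 0 40 0 None
w2up 0 40 1 [-40.   7. 118.  49.  33.  13.]
w2up 0 30 0 [ -37.    8.  112.   29.   38. -146.]
w2up 0 30 1 [-37.   8. 112.  29.  38.  34.]
```

Run:
```python
from h import *
W=[('ret',(175,410,330),[67,50]),('look',sw(-170,0,245),[0,10]),('pl+',sw(-28,52,142),[-5,5]),('pl-',sw(-28,-52,142),[-5,5]),('pl-low',sw(-28,-52,125),[-5,0,5]),('out-',sw(-140,-52,170),[-5,5]),('mid',(420,-130,200),[-15]),('w1',(583,-306,67),[-33,-28,-22]),('w2',(597,-250,67),[-28,-23,-17]),('w2up',(597,-250,150),[-23,-17])]
for n,g,ps in W:
  for t in (36,38):
    print(n,t,[(p,None if (q:=solve_ik(*pose(g,p,t))) is None else np.round(q).astype(int).tolist()) for p in ps])
```

```text
ret 36 [(67, [52, -39, 132, 11, 53, -109]), (50, [63, -37, 130, -9, 51, -74])]
ret 38 [(67, [52, -40, 133, 12, 51, -110]), (50, [63, -38, 132, -10, 49, -73])]
look 36 [(0, [38, -29, 135, -29, 48, -37]), (10, [33, -33, 137, -20, 43, -56])]
look 38 [(0, [39, -29, 136, -32, 47, -34]), (10, [34, -34, 138, -22, 42, -54])]
pl+ 36 [(-5, [29, 2, 124, -42, 30, -24]), (5, [26, 0, 126, -32, 23, -43])]
pl+ 38 [(-5, [30, 2, 125, -47, 29, -18]), (5, [26, 0, 127, -37, 21, -37])]
pl- 36 [(-5, [17, -8, 133, -32, 24, -42]), (5, [13, -10, 135, -13, 20, -72])]
pl- 38 [(-5, [18, -8, 134, -38, 23, -36]), (5, [13, -11, 136, -16, 17, -69])]
pl-low 36 [(-5, [17, -6, 134, -36, 22, -38]), (0, [15, -7, 135, -27, 19, -52]), (5, [13, -8, 135, -15, 17, -70])]
pl-low 38 [(-5, [18, -6, 135, -42, 21, -31]), (0, [15, -7, 136, -33, 17, -46]), (5, [13, -8, 136, -19, 15, -66])]
out- 36 [(-5, [29, -25, 142, -33, 37, -34]), (5, [23, -29, 144, -21, 32, -57])]
out- 38 [(-5, [30, -25, 142, -37, 36, -30]), (5, [24, -30, 145, -23, 30, -54])]
mid 36 [(-15, [-33, -32, 142, 18, 37, -120])]
mid 38 [(-15, [-34, -33, 143, 20, 35, -122])]
w1 36 [(-33, [-34, 16, 118, 4, 10, -94]), (-28, [-36, 16, 118, 24, 11, -120]), (-22, [-38, 16, 118, 40, 14, -143])]
w1 38 [(-33, None), (-28, [-36, 16, 119, 34, 9, -130]), (-22, None)]
w2 36 [(-28, [-29, 15, 119, 4, 10, -95]), (-23, [-31, 15, 119, 26, 11, -122]), (-17, [-33, 15, 119, 42, 14, -144])]
w2 38 [(-28, None), (-23, [-31, 15, 120, 37, 8, -133]), (-17, None)]
w2up 36 [(-23, [-31, 6, 118, 14, 20, -109]), (-17, [-33, 6, 118, 25, 23, -126])]
w2up 38 [(-23, [-31, 6, 119, 17, 18, -112]), (-17, [-33, 6, 119, 30, 21, -131])]
```

Run:
```python
from h import *
goto(*pose((175,410,330),60,36)); grip(38)
goto(*pose(sw(-170,0,245),0,36))
C=wcam();a=get_image('wrist');save(a,'wscale.png')
for n in('jar','pan','mark','pointer'):
    for d in spot_in(n,'wrist')[:2]: print(n,round(d['score'],2),np.round(d['extent']))
for n,X in [('mark80',(50,-102,80)),('posttop',(50,-102,135)),('jartop',(33,0,162)),('panFL',(-55,85,105)),('panFR',(-55,-85,105)),('panRR',(55,-85,105)),('baseFR',(-100,-95,40))]: print(n,proj(C,sw(*X)).round())
goto(*pose((420,-130,220),-15,36)); goto(*pose((570,-285,160),-28,36))
C=wcam();b=get_image('wrist');save(b,'wtray.png')
for n in('weight1_center','big_weight_center'):
    for d in spot_in(n,'wrist')[:5]: e=d['extent'];print(n,round(d['score'],2),np.round(e),ray_z(C,e[0],e[1]-e[3]/2,79).round())
for X in[(583,-306,79),(597,-250,79),(593,-193,79)]:print(proj(C,X).round())
print(get_obs()['t'],get_obs()['grip_width'])
save(np.vstack([a[:,:,:],b])[:, :],'both.png')
import cv2;im=cv2.imread('pics/both.png');cv2.imwrite('pics/both.png',np.hstack([im[:420],im[420:]])[:, :])
im=cv2.imread('pics/both.png');cv2.imwrite('pics/both.png',cv2.resize(im,(800,300)))
```

```text
jar 0.93 [257. 237. 163. 101.]
pan 0.85 [255. 237. 158. 100.]
mark 0.48 [171. 223.  12.  11.]
pointer 0.83 [253. 236. 160. 103.]
mark80 [173. 223.]
posttop [163. 260.]
jartop [245. 283.]
panFL [334. 211.]
panFR [177. 189.]
panRR [182. 242.]
baseFR [178. 112.]
weight1_center 0.6 [428. 106.  64.  83.] [ 543. -194.   79.]
big_weight_center 0.89 [520.  60.  77. 101.] [ 537. -158.   79.]
[265. 188.]
[347. 174.]
[439. 139.]
6.6333 38.06457863885422
```

View pics/wscale.png

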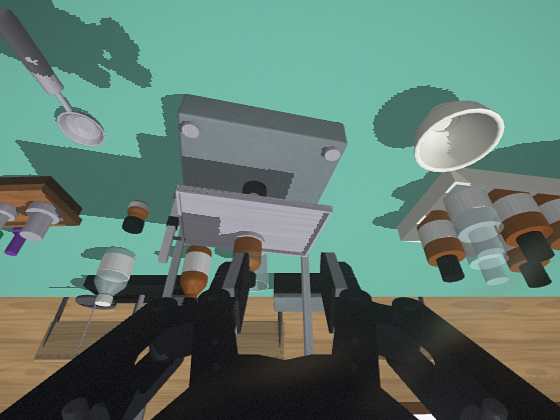

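View pics/wtray.png

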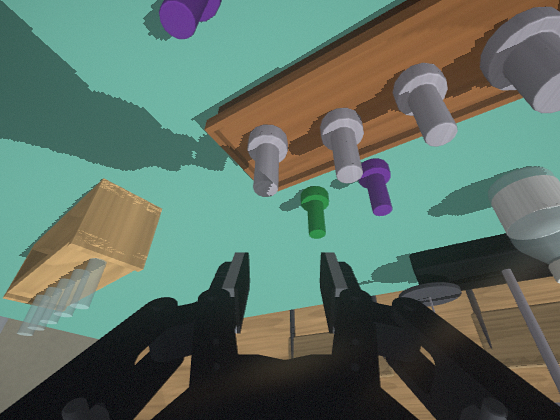

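Run:
```python
from h import *
a=cv2.imread('pics/wscale.png')
cv2.imwrite('pics/mk.png',cv2.resize(a[180:280,130:230],(600,600),interpolation=cv2.INTER_CUBIC))
p=(583,-306)
move_l(*pose((*p,125),-28,36)); move_l(*pose((*p,67),-28,36),speed=80)
print(get_obs()['wrist_force'].round(1))
grip(0,40); o=get_obs();print(o['grip_width'],o['wrist_force'].round(1))
move_l(*pose((*p,120),-28,36),speed=80)
print(get_obs()['wrist_force'].round(1),get_obs()['t'],get_obs()['grip_width'])
C=wcam();b=get_image('wrist');save(b,'wg.png')
```

```text
[ 0.  -0.3  0.3]
17.101529154093004 [0.5 1.  3.1]
[ 0.6  1.1 -2.2] 9.0583 17.081766575586112
```

View pics/wg.png

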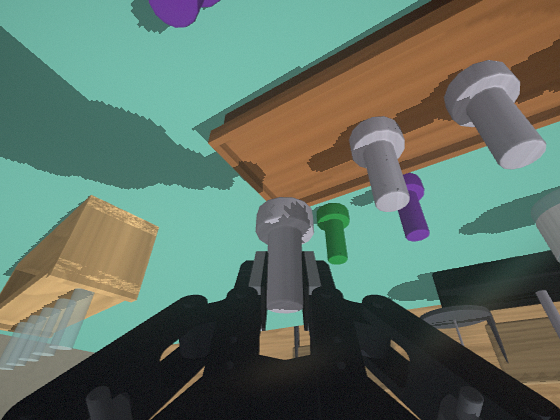

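View pics/mk.png

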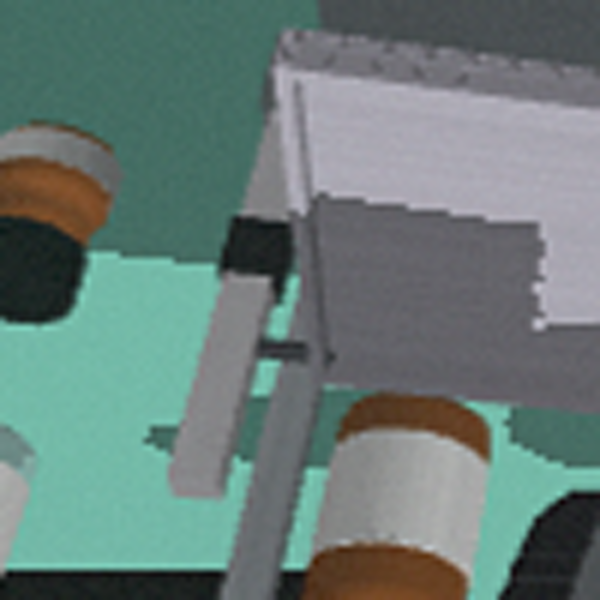

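```bash
cat >> h.py <<'E'
def place(y,zr,phi=-5):
    move_l(*pose(get_g()+[0,0,50],-28,36),speed=150)
    goto(*pose((420,-130,220),-15,36)); goto(*pose(sw(-165,0,205),-2,36))
    goto(*pose(sw(-140,y,175),phi,36))
    move_l(*pose(sw(-28,y,zr+24),phi,36),speed=100)
    f0=get_obs()['wrist_force'][2]
    for z in np.arange(zr+20,zr-0.1,-4):
        move_l(*pose(sw(-28,y,z),phi,36),speed=30); wait(.1); print(round(z,1),round(get_obs()['wrist_force'][2]-f0,2),get_obs()['t'])
def get_g():
    o=get_obs();R=Ro.from_euler('xyz',o['ee_rot'],degrees=True).as_matrix();return np.array(o['tcp_pos'])-GO*R[:,2]
E
python3 - <<'E'
from h import *
place(52,133)
C=wcam();save(get_image('wrist'),'wp1.png')
E
```

```text
153.0 -1.2 13.975
149.0 -0.06 14.3583
145.0 -0.97 14.7417
141.0 -1.12 15.125
137.0 -0.33 15.5083
133.0 1.74 15.8917
```

View pics/wp1.png

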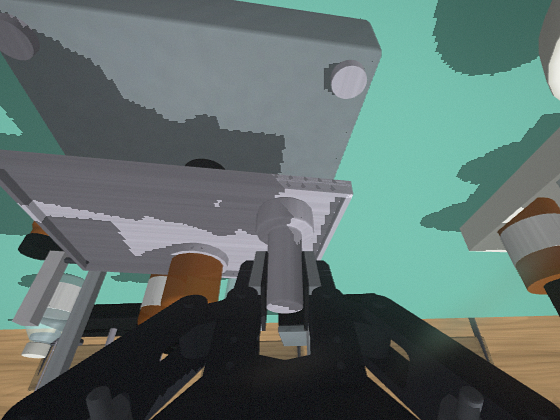

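Run:
```python
from h import *
g=get_g()
move_l(*pose(sw(-28,52,130),-5,36),speed=30); wait(.3)
grip(36); wait(.3)
move_l(*pose(sw(-140,52,168),-5,36),speed=120)
goto(*pose(sw(-170,0,225),0,36)); wait(.3)
C=wcam();a=get_image('wrist');save(a,'wscale2.png');o=get_obs();print(o['t'])
for X in [(50,-102,70),(50,-102,80),(50,-102,90),(50,-102,100),(50,-102,135)]: print(X,proj(C,sw(*X)).round(1))
u,v=proj(C,sw(50,-102,90)).astype(int);u0,v0=u-50,v-50;print('crop',u0,v0)
crop=cv2.resize(a[v0:v0+100,u0:u0+100],(500,500),interpolation=cv2.INTER_CUBIC)
c2=cv2.resize(a[150:350,150:350],(500,500))
save(cv2.resize(np.hstack([crop,c2]),(800,400)),'mk2.png')
```

```text
19.0333
(50, -102, 70) [171.8 230.6]
(50, -102, 80) [170.  237.1]
(50, -102, 90) [168.2 243.7]
(50, -102, 100) [166.3 250.6]
(50, -102, 135) [159.1 276.6]
crop 118 193
```

View pics/mk2.png

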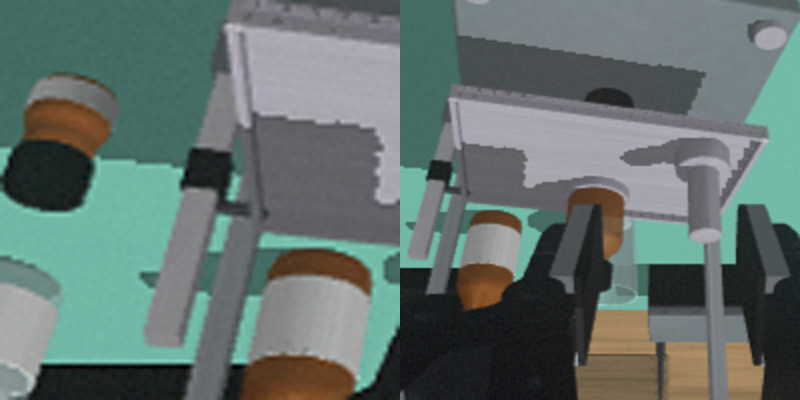

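Run:
```python
from h import *
p=(596,-250)
print(solve_ik(*pose((*p,67),-26,36)),solve_ik(*pose(sw(-28,-52,118),-5,36)))
goto(*pose((420,-130,220),-15,36)); goto(*pose((*p,130),-26,36))
C=wcam();save(get_image('wrist'),'w2a.png')
for d in spot_in('weight2_center','wrist')[:3]: print(round(d['score'],2),np.round(d['extent']))
print(proj(C,(*p,79)),proj(C,(*p,25)))
move_l(*pose((*p,67),-26,36),speed=80)
grip(0,40); o=get_obs();print(o['grip_width'])
move_l(*pose((*p,110),-26,36),speed=80)
print(get_obs()['t'],get_obs()['grip_width'],get_obs()['wrist_force'])
place(-52,122)
C=wcam();a=get_image('wrist');save(a,'wp2.png')
```

```text
[ -30.02718337   15.17474749  119.34863633   13.99207121    9.83017184
 -107.05445686] [ 17.1448313   -4.9683552  133.86489494 -37.59228225  21.29676583
 -36.12367942]
0.78 [332. 211.  37.  68.]
0.77 [ 84.  22. 110.  41.]
0.61 [272. 232.  33.  56.]
[282.44505975 202.33629422] [282.74161185 141.66769558]
16.740956124796817
23.3583 16.54776031584504 [-0.78087067  0.0976485  -1.67336854]
142.0 0.36 28.175
138.0 -0.19 28.5583
134.0 1.54 28.9417
130.0 0.17 29.325
126.0 1.13 29.7083
122.0 0.24 30.0917
```

View pics/wp2.png

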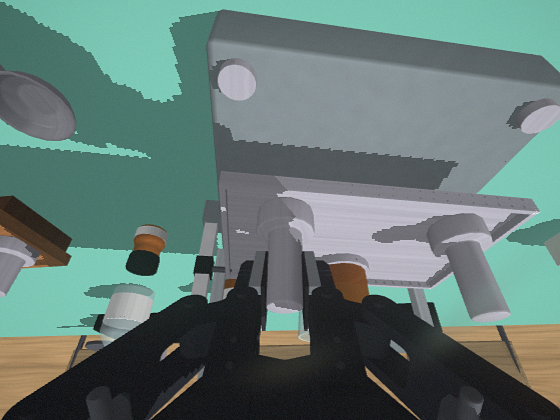

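Run:
```python
from h import *
move_l(*pose(sw(-28,-52,118),-5,36),speed=30); wait(.3)
grip(36); wait(.3)
move_l(*pose(sw(-140,-52,158),-5,36),speed=120)
goto(*pose(sw(-170,0,225),0,36)); wait(.5)
a=get_image('wrist');save(a,'wscale3.png');print(get_obs()['t'])
s=get_image('side')
crop=cv2.resize(a[193:293,118:218],(400,400),interpolation=cv2.INTER_CUBIC)
c2=cv2.resize(a[150:350,150:350],(400,400))
save(np.hstack([crop,c2]),'mk3.png')
b=cv2.resize(s[80:320,190:410],(550,600),interpolation=cv2.INTER_CUBIC);save(b,'side3.png')
```

```text
33.4917
```

View pics/mk3.png

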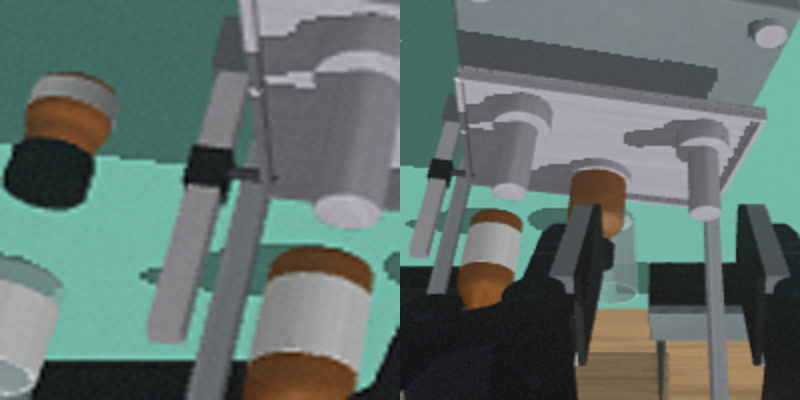

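View pics/side3.png

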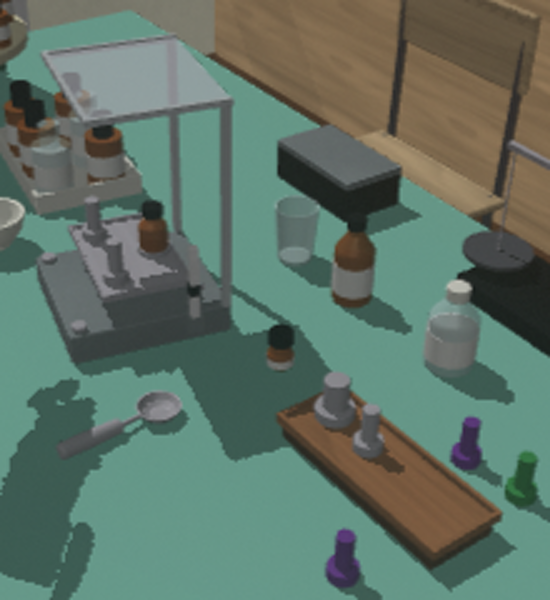

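The pointer now meets the black band: in `mk3.png` its tip is at about (232,172) and the band centre at (209,168). Both weights stand upright in the pan. The third small weight and the big one stand in the tray, and the bystanders haven't moved.

```bash
python3 -c "
from h import *
wait(1);print(get_obs()['wrist_force'].round(1));sign_off()"
```

```text
[-0.1  0.3 -0.2]
the job is handed in; nothing more can be done
```

I placed two small weights upright in the pan, at y of about +52 and -52 mm, and handed the job in at about 35 s. `sign_off()` gives no verdict, so the result rests on my own last checks.

- **Pointer:** it started about 26 mm above the black band and was about 12–14 mm above it after the first weight. It now rests within about 1–2 mm of the band's middle by image estimate, inside the 9 mm limit.
- **Weights:** the wrist and side views show both small weights standing upright in the pan. The third small weight and the big one are still standing in the tray.
- **Surroundings:** the roof and the bystanders looked unmoved in the side view.
- **Robot:** the gripper is clear of everything and the wrist force was near zero.
- **Weak readings:** during lowering, the wrist force was too noisy (about 1 N) to show when the weights touched the pan. I went by heights measured from the images instead. The image network returned the whole pan when asked for the pointer, so I read the pointer and band by eye from enlarged crops.

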